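Set the throwing gauge to the sample jar

TASK

Set the throwing gauge to the sample jar on the potter's wheel: lay a fingertip on top of the gauge's knurled wheel and roll it, as often as needed, until the pointer has closed in and its tip stands just clear of the jar's rim, less than a pencil's thickness (7 mm) away but not touching. Roll lightly with the fingertip only: do not pinch the wheel or press hard on it, do not touch the pointer bar itself, and leave the jar and everything else where they stand.

Things in the scene. Friction and masses are not known exactly. Their poses are not given: they have to be found in the camera images.
- knurled_wheel: knurled steel adjuster wheel of the gauge: upright disc, 60 mm diameter, 16 mm wide; origin at its centre, 157 mm above the bench (top at 187 mm), axle level along its y axis. Turns at about 0.5 N at the rim, stays where left. Rolling its top towards the jar drives the bar towards the jar, 0.30 mm per mm of rim (9 mm per rad); rolling it back withdraws the bar.
- gauge_bar: level steel rack bar of the gauge, 9 by 10 mm, top 176 mm above the bench, with a slender pointer on its end; x axis along the bar to the jar, z up. Slides only along x, 80 mm in all, driven by the knurled wheel, whose mid-plane lies 31 mm to the side (+y). Not to be touched.
- pointer_tip (a point): the very end of the pointer: front of its 7 mm dark ball, 115 mm along x from the origin of gauge_bar, at the height of the jar's lip
- sample_jar: terracotta sample jar standing loose (0.45 to 0.9 kg) on the middle of the wheelhead: round, 130 mm tall, origin at the centre of its underside, z up. Its lip is a band of 50 mm outer radius, 118 to 130 mm above its underside: the gap left is the level distance from pointer_tip to the jar's axis less 50 mm.
- wheelhead: the potter's wheel: aluminium disc of 250 mm diameter, top 48 mm above the bench, standing still; origin on the bench under its centre
- gauge: throwing gauge, fixed to the bench: cast foot 110 by 90 by 20 mm, steel column, grey head 48 by 26 mm (along x, y) reaching 180 mm up; origin on the bench under the column, x axis towards the jar, z up. The knurled wheel's centre is at (0, 31, 157) mm. The column stands 210 to 240 mm from the wheelhead's axis.
- rib: wooden rib, a flat disc 70 mm across and 8 mm thick, lying on the wheelhead; leave alone
- trimmer: loop trimming tool, 185 mm long, lying on the bench near the gauge; leave alone
- white_jug: small white jug, 105 mm tall; leave alone
- wood_knife: wooden knife, 205 mm long, lying on the bench; leave alone
- cup_near: terracotta cup, 70 mm across, 78 mm tall, origin at its underside, standing near the gauge; leave alone
- cup_side: another such cup, standing to one side; leave alone
Mind the look-alikes: they are no part of the job. Leave any yellow look-alike of the gauge alone. Leave any yellow look-alike of the sample_jar alone.

How it is judged:
By the outcome, as a careful person would: the job done as asked, in the order asked, and still so for the second after the job is handed in, with the robot touching nothing.
It also fails if it takes over 64 s, if anything falls off the work surface, if the arm or the gripper's body presses on something with over 40 N, if the wrist force passes 120 N, or if a joint passes its speed limit or range.

ROBOT

A 6-joint arm with a two-finger parallel gripper is mounted at the origin on the work surface. World frame = base frame: x ahead of the robot, y to its left, z up, the work surface at z = 0. Lengths are in m, angles in rad, forces in N, time in s.
With the tool pointing down it reaches from about 0.325 to 0.775 m from the base axis. Payload 9.3 kg.
Tool frame: the origin (TCP) lies at the very end of the fingers, on their centre line; the grasp point (between the pads) lies 19 mm behind it (env.tcp_to_grasp is the distance from the TCP to the grasp point, in m); z points along the fingers, x is the direction in which the jaws open and shut, and the axes are right-handed (so a half turn about z gives the same grasp; the last joint's range is limited). The gripper opens to 85 mm and grips with 20 to 120 N. Pads are 22 mm wide; open, the fingers measure 114 mm over their backs; the gripper's body (76 mm by 85 mm) begins 54 mm behind the grasp point. The pads swing forward as they close: fully open they stand 13 mm farther back than shut.
Start: joints at [1.194, 0.259, 0.021, 1.334, 0, 1.418], TCP at [0.122, 0.536, 0.231] pointing down, gripper open.
Joint ranges: [-3.04, 3.04], [-0.91, 1.82], [-1.04, 1.36], [-1.92, 1.95], [-1.52, 1.45], [-3.14, 3.14]. Speed limits (rad/s): [2.22, 2.22, 2.79, 3.14, 3.14, 3.14].

INTERFACE

Orientations are given as a unit quaternion [w, x, y, z].
In Python, from rig import get_state, optics, ticket, env gives the robot as it stands.
- The arm moves only by the shell command python3 -m creep 'ROWS' [FORCE]. ROWS is JSON, a list of rows, each an object with "slide": the shift along the tool's x, y, z in units of 30 mm (1.0 is 30 mm), a list of three; "roll": the turn about the tool's z in units of 5 degrees (1.0 is 5 degrees); "grip": the closure, from 0 (fully open) to 1 (shut). In form: [{"slide": [tx, ty, tz], "roll": roll, "grip": grip}, ...]. A call has 1 to 20 rows; each row is the pose to reach, as a shift and turn from the pose commanded when the call began, along the tool's axes at that moment; what a row does not reach only later rows make up. A row lasts 1/12 s, in which the tool goes at most 41.7 mm and 7.16 degrees, less where a joint would pass 70% of its speed; a pose out of reach is approached as far as the arm can. A call with a gripper value outside its range is refused whole. The fingers move at their own pace and stop on an object; FORCE is the grip in N (left out, the last holds). Time passes only in rows, so rows that repeat a pose let the fingers close. It gives the time, the measured TCP pose, the force and the opening at its end, in the units of the state.
- get_state(): the state, without advancing time (a new reading comes with each control period).
- optics.get_image(name): name is "scene" or "top"; returns a dict with "image" (400x640x3 uint8, blue, green, red), "intrinsics" (3x3 intrinsics, pixels), "dist" ([k1, k2, p1, p2, k3] as OpenCV has them; the pictures are not rectified), "R" (3x3) and "t" (3): a world point X has camera coordinates R X + t. Camera axes: x right, y down, z forward; pixel columns grow to the right and rows downward; lengths in m; the calibration is good to about 2 mm. A picture is of the moment at which its call begins. There is no depth.
- ticket.close_job(): hands the job in, once; it reports no verdict.
The state is a dict: "time_s": time; "q": joint angles; "joint_vel": joint speeds; "joint_torque": joint torques, N m; "position": TCP position; "ee_rot": TCP orientation; "force": force on the tool from outside, world axes, zero at the start; "ft_torque": the same for the moment, N m; "grip_width": opening from 0.0 (shut) to 1.0 (fully open).
Only numpy, scipy, OpenCV 4.12 (cv2) and the standard library are available. Lean on these libraries where they do the work, as an engineer would, in place of code of your own. Each camera call takes 0.05 s, during which the arm holds its last target. There are 200 camera calls.

## Working session

There is one attempt and no reset: what is moved stays moved. The work goes in short steps, Python scripts to look and compute and a shell command to move; the robot and the scene stay as the last step left them, time stands still between calls to the robot, and variables do not carry over. Pictures are saved under pics/ and viewed, about 8 in all and at most 12, crops included, and the job is handed in when it is done.

```bash
mkdir -p pics; cat > h.py <<'E'
import numpy as np, cv2
from rig import get_state, optics, ticket, env
def snap(n):
    return optics.get_image(n)
def ray(d,u,v):
    K=np.array(d["intrinsics"]);p=cv2.undistortPoints(np.array([[[u,v]]],float),K,np.array(d["dist"],float))[0,0]
    R=np.array(d["R"]);t=np.array(d["t"]);return -R.T@t, R.T@np.array([p[0],p[1],1.])
def onz(d,u,v,z):
    o,r=ray(d,u,v);return o+r*(z-o[2])/r[2]
def proj(d,X):
    R=np.array(d["R"]);return cv2.projectPoints(np.array(X,float).reshape(-1,1,3),cv2.Rodrigues(R)[0],np.array(d["t"],float),np.array(d["intrinsics"]),np.array(d["dist"],float))[0].reshape(-1,2)
def tri(a,pa,b,pb):
    o,r=ray(a,*pa);p,s=ray(b,*pb);k=np.linalg.lstsq(np.c_[r,-s],p-o,rcond=None)[0]
    A=o+r*k[0];B=p+s*k[1];return (A+B)/2,np.linalg.norm(A-B)
E
python3 - <<'E'
from h import *
for n in("scene","top"):
    d=snap(n);cv2.imwrite(f"pics/{n}0.png",d["image"]);np.save(f"{n}0.npy",d,allow_pickle=True)
    print(n,-np.array(d["R"]).T@d["t"])
print(get_state())
E
```

```text
scene [1.54961753 0.34463127 1.12887296]
top [ 0.28165336 -0.0363604   1.14088952]
{'time_s': 0.1, 'q': array([ 1.19441248e+00,  2.59125462e-01,  2.08713077e-02,  1.33369917e+00,
       -6.70536068e-07,  1.41817503e+00]), 'joint_vel': array([-0.00176317, -0.00131398,  0.0004521 ,  0.00078359,  0.00082472,
       -0.00104346]), 'joint_torque': array([ 5.19132780e-03, -5.56695020e+01,  3.45071661e+01,  1.16306363e-02,
       -1.16178239e-04, -1.27223620e-05]), 'position': array([0.12197311, 0.53606175, 0.23074554]), 'ee_rot': array([ 2.88185267e-04,  7.81632751e-01,  6.23738653e-01, -5.01608569e-04]), 'force': array([-0.30558871, -0.10265628,  0.30627857]), 'ft_torque': array([ 0.01578022, -0.01688891,  0.0339266 ]), 'grip_width': 1.0028175545320888}
```

View pics/scene0.png

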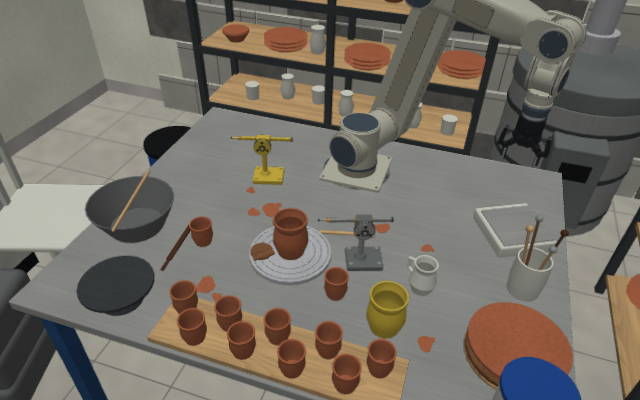

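View pics/top0.png

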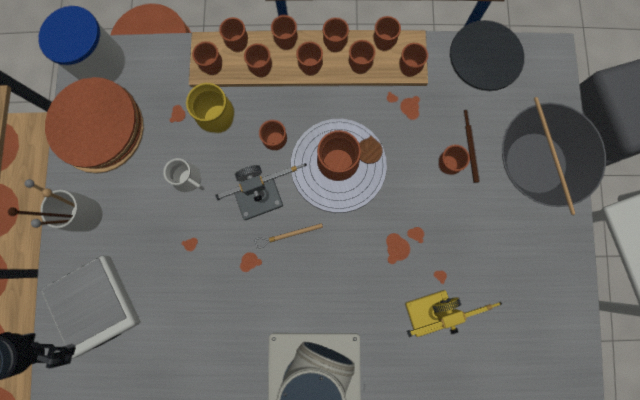

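Top view: the grey gauge is at (258,190), with its knurled wheel at (248,172), pointer tip near (305,165) and the terracotta jar at (340,153). The look-alikes are the yellow gauge (440,312), the yellow jar (208,105), and the cups at (272,133), (454,158) and on the board. I choose the grey gauge and the jar on the wheelhead.

```bash
python3 - <<'E'
from h import *
a=np.load("top0.npy",allow_pickle=True).item()["image"];b=np.load("scene0.npy",allow_pickle=True).item()["image"]
A=cv2.resize(a[120:220,205:365],None,fx=5,fy=5,interpolation=cv2.INTER_CUBIC)[:300*5//3+0]
B=cv2.resize(b[195:275,240:400],None,fx=5,fy=5,interpolation=cv2.INTER_CUBIC)
cv2.imwrite("pics/c1.png",A);cv2.imwrite("pics/c2.png",B)
E
```

```text
(no output)
```

View pics/c1.png

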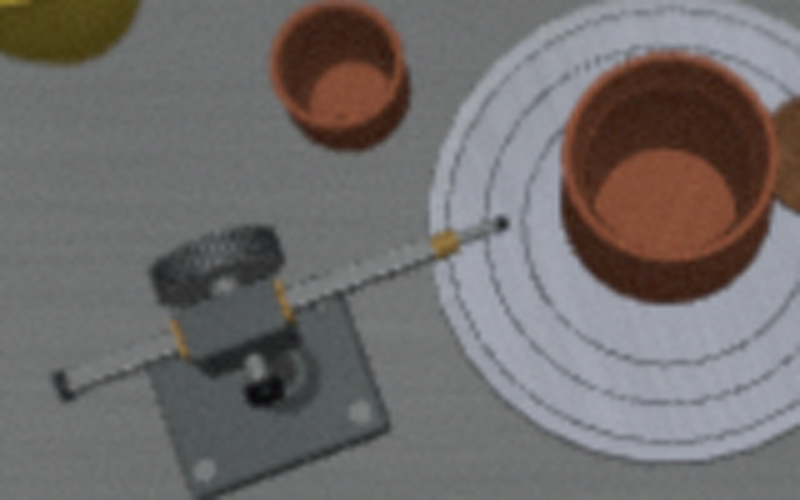

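View pics/c2.png

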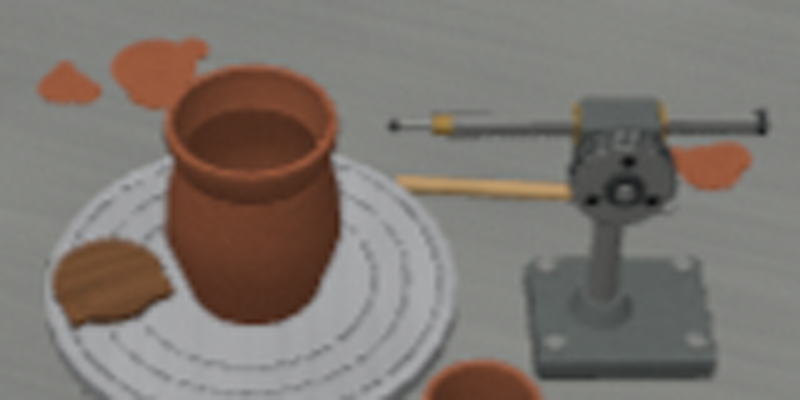

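The crops confirm the choice. In the top view the pointer ball is at crop (503,222) and the bar's tail at (65,383). The wheel spans (150,270)–(283,232), and the jar rim is centred near (670,157). Next I cast rays.

```bash
cat > m.py <<'E'
from h import *
a=np.load("top0.npy",allow_pickle=True).item();b=np.load("scene0.npy",allow_pickle=True).item()
T=lambda x,y:(205+(x+.5)/5-.5,120+(y+.5)/5-.5)
S=lambda x,y:(240+(x+.5)/5-.5,195+(y+.5)/5-.5)
def circ(P):
    P=np.array(P);A=np.c_[2*P[:,:2],np.ones(len(P))];s=np.linalg.lstsq(A,(P[:,:2]**2).sum(1),rcond=None)[0];return s[:2],np.sqrt(s[2]+s[:2]@s[:2])
f=lambda v:np.round(np.array(v)*1000,1)
E
python3 - <<'E'
from m import *
tip,e=tri(a,T(503,222),b,S(393,125));print("ball tri",f(tip),f(e))
tail=onz(a,*T(65,383),.171);t2=onz(a,*T(503,222),.171);print("tail,ball top",f(tail),f(t2),"scene",f(onz(b,*S(393,125),.171)))
d=t2-tail;L=np.linalg.norm(d);print("L",L,d/L,np.degrees(np.arctan2(d[1],d[0])))
c,r=circ([onz(a,*T(*p),.178) for p in[(562,155),(778,155),(670,52),(600,85),(745,85),(668,262),(600,235),(740,235)]]);print("jar top",f(c),f(r))
cs,rs=circ([onz(b,*S(*p),.178) for p in[(166,125),(337,128),(252,66),(190,85),(315,85)]]);print("jar scene",f(cs),f(rs))
for nm,p in dict(headB=(180,338),headF=(283,300)).items():print(nm,f(onz(a,*T(*p),.171)))
for nm,p in dict(wl=(150,270),wr=(283,232),wtop=(213,231),hub=(225,285)).items():print(nm,f(onz(a,*T(*p),.187 if nm=='wtop' else .157)))
print("wheel scene hub",f(onz(b,*S(627,190),.157)))
# wheelhead
im=a["image"];hsv=cv2.cvtColor(im,cv2.COLOR_BGR2HSV)
m=((im[...,0]>135)&(im.min(2)>120)).astype('u1');m[:110]=0;m[220:]=0;m[:,:285]=0;m[:,395:]=0
q=cv2.findContours(m,0,1)[0];h=cv2.convexHull(np.vstack(q))[:,0]
c,r=circ([onz(a,*p,.048) for p in h]);print("wheelhead",f(c),f(r))
E
```

```text
ball tri [515.4  16.1 170.8] 2.0
tail,ball top [440.7 216.2 171. ] [515.1  17.  171. ] scene [515.9  15.1 171. ]
L 0.2126227926424457 [ 0.34983487 -0.93681138  0.        ] -69.52278460945256
jar top [543.6 -59.6] 48.7
jar scene [548.1 -59.7] 49.0
headB [461.4 164.  171. ]
headF [478.9 117.2 171. ]
wl [496.1 181.9 157. ]
wr [514.  120.2 157. ]
wtop [507.5 147.2 187. ]
hub [488.9 146.7 157. ]
wheel scene hub [508.5 153.8 157. ]
wheelhead [544.5 -61.3] 123.4
```

Ball (515.5,16.1,171) and jar axis (≈546,−60) agree across the two views. The column comes out at about 215 mm from the wheelhead axis, which is in range. The wheel centre is ≈ (499,151.5) and the bar heading is −69.5°. The gap is ≈ 28 mm, so I need about 83 mm of rim. I'll shut the gripper and move to hover over the wheel.

```bash
python3 -m creep '[{"slide":[-0.5,0.75,0],"roll":-0.4,"grip":1},{"slide":[-1,1.5,0],"roll":-0.8,"grip":1},{"slide":[-1.5,2.4,0],"roll":-1.2,"grip":1},{"slide":[-2.1,3.3,0],"roll":-1.6,"grip":1},{"slide":[-2.7,4.3,0],"roll":-2,"grip":1},{"slide":[-3.3,5.3,0],"roll":-2.4,"grip":1},{"slide":[-3.9,6.2,0],"roll":-2.8,"grip":1},{"slide":[-4.5,7.2,0],"roll":-3.3,"grip":1},{"slide":[-5.1,8.1,0],"roll":-3.7,"grip":1},{"slide":[-5.7,9.1,0],"roll":-4.1,"grip":1},{"slide":[-6.3,10.1,0],"roll":-4.5,"grip":1},{"slide":[-6.9,11,0],"roll":-5,"grip":1},{"slide":[-7.5,12,0],"roll":-5.4,"grip":1},{"slide":[-8.1,12.9,0],"roll":-5.8,"grip":1},{"slide":[-8.6,13.7,0],"roll":-6.2,"grip":1},{"slide":[-9,14.4,0],"roll":-6.5,"grip":1},{"slide":[-9.25,14.75,0],"roll":-6.66,"grip":1},{"slide":[-9.35,14.93,0],"roll":-6.66,"grip":1},{"slide":[-9.35,14.93,0],"roll":-6.66,"grip":1},{"slide":[-9.35,14.93,0],"roll":-6.66,"grip":1}]' 20
python3 - <<'E'
from h import *
A=[]
for n in("scene","top"):
    d=snap(n)
    x=get_state()["position"];p=proj(d,[x])[0];print(n,p)
    u,v=(p-[40,30]).astype(int);A.append(cv2.resize(d["image"][v:v+60,u:u+80],None,fx=5,fy=5,interpolation=cv2.INTER_CUBIC));print(u,v)
cv2.imwrite("pics/h1.png",np.hstack(A));print(get_state())
E
```

```text
time_s: 1.77
position: [0.4961, 0.1636, 0.231]
ee_rot: [-0.0, 0.57, 0.821, -0.0]
force: [0.1, -0.3, 1.1]
grip_width: -0.003
scene [371.78793457 210.89564844]
331 180
top [235.46817678 166.37606914]
195 136
{'time_s': 1.8667, 'q': array([ 1.58707533e-01,  2.11285589e-01, -4.20342768e-02,  1.31768210e+00,
        1.83582915e-04, -1.99253610e-01]), 'joint_vel': array([ 0.00526851, -0.00137838,  0.00157262, -0.00133031, -0.00226339,
       -0.00155972]), 'joint_torque': array([-6.11391887e-01, -5.11173820e+01,  3.44110322e+01, -2.90657720e-02,
       -1.72058208e-02,  9.00322659e-03]), 'position': array([0.49582595, 0.16407755, 0.23133344]), 'ee_rot': array([-1.37739035e-04,  5.69927479e-01,  8.21694986e-01, -5.00537213e-06]), 'force': array([-0.2079776 , -0.0357469 ,  0.33261953]), 'ft_torque': array([-0.00510411,  0.0120609 , -0.00415025]), 'grip_width': 0.0027365725783675757}
```

View pics/h1.png

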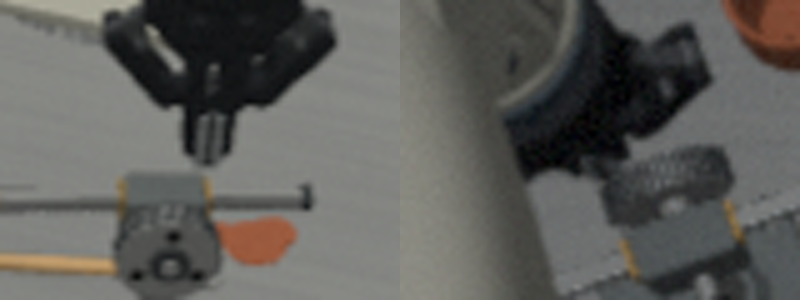

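The shut fingertip is seen above and just behind the wheel's top (scene crop (208,160)), and is about 25 mm long along the stroke. Tool −x runs towards the jar. I descend, then feel for contact.

```bash
python3 -m creep '[{"slide":[0,0,0.4],"roll":0,"grip":1},{"slide":[0,0,0.8],"roll":0,"grip":1},{"slide":[0,0,1.1],"roll":0,"grip":1},{"slide":[0,0,1.3],"roll":0,"grip":1},{"slide":[0,0,1.37],"roll":0,"grip":1},{"slide":[0,0,1.37],"roll":0,"grip":1},{"slide":[0,0,1.37],"roll":0,"grip":1},{"slide":[0,0,1.37],"roll":0,"grip":1}]'
for i in 1; do python3 -m creep '[{"slide":[0,0,0.04],"roll":0,"grip":1},{"slide":[0,0,0.04],"roll":0,"grip":1},{"slide":[0,0,0.04],"roll":0,"grip":1}]'; python3 -c "
from h import *;print(get_state()['force'])"; done
```

```text
time_s: 2.53
position: [0.4968, 0.1635, 0.1907]
ee_rot: [0.0, 0.57, 0.822, 0.0]
force: [0.1, -0.3, 0.0]
grip_width: 0.002
time_s: 2.78
position: [0.4966, 0.1633, 0.1891]
ee_rot: [0.0, 0.57, 0.822, 0.0]
force: [0.3, 0.1, 0.0]
grip_width: 0.0
[0.31713836 0.06681777 0.02242851]
```

```bash
python3 -m creep '[{"slide":[0,0,0.03],"roll":0,"grip":1},{"slide":[0,0,0.03],"roll":0,"grip":1},{"slide":[0,0,0.03],"roll":0,"grip":1}]'
```

```text
time_s: 3.03
position: [0.4965, 0.1633, 0.188]
ee_rot: [-0.0, 0.57, 0.822, -0.0]
force: [-0.4, 0.4, -0.2]
grip_width: 0.002
```

```bash
python3 -m creep '[{"slide":[-0.1,0,0],"roll":0,"grip":1},{"slide":[-0.1,0,0.03],"roll":0,"grip":1},{"slide":[-0.1,0,0.03],"roll":0,"grip":1},{"slide":[-0.1,0,0.03],"roll":0,"grip":1}]'
```

```text
time_s: 3.37
position: [0.4976, 0.1605, 0.1871]
ee_rot: [-0.0, 0.57, 0.821, -0.0]
force: [-0.1, -0.5, 0.0]
grip_width: 0.002
```

```bash
python3 -m creep '[{"slide":[0,0,0.02],"roll":0,"grip":1},{"slide":[0,0,0.02],"roll":0,"grip":1},{"slide":[0,0,0.02],"roll":0,"grip":1}]'
```

```text
time_s: 3.62
position: [0.4976, 0.1606, 0.1867]
ee_rot: [0.0, 0.57, 0.822, 0.0]
force: [1.6, -0.5, 0.9]
grip_width: 0.001
```

```bash
python3 -c "
from h import *;print(get_state())"
```

```text
{'time_s': 3.6167, 'q': array([ 1.51550635e-01,  2.29779987e-01, -1.32470604e-01,  1.20837792e+00,
       -4.39201972e-05, -2.05799561e-01]), 'joint_vel': array([ 0.00049851,  0.00182147,  0.00020231, -0.00103143, -0.0001476 ,
       -0.00087618]), 'joint_torque': array([ 6.00233465e-02, -5.17651284e+01,  3.31642771e+01, -2.15238769e-02,
        5.34158607e-02,  1.76962453e-04]), 'position': array([0.49762238, 0.16055394, 0.18666428]), 'ee_rot': array([7.60216944e-05, 5.70178455e-01, 8.21520859e-01, 4.17584892e-05]), 'force': array([ 1.62106292, -0.46338679,  0.92162266]), 'ft_torque': array([-0.03190087,  0.01321541,  0.04335411]), 'grip_width': 0.00111112327866567}
```

```bash
python3 -m creep '[{"slide":[0,0,0.01],"roll":0,"grip":1},{"slide":[0,0,0.01],"roll":0,"grip":1},{"slide":[0,0,0.01],"roll":0,"grip":1}]'
```

```text
time_s: 3.87
position: [0.4977, 0.1606, 0.1865]
ee_rot: [0.0, 0.57, 0.822, 0.0]
force: [0.3, -0.2, 4.4]
grip_width: 0.001
```

```bash
python3 -m creep '[{"slide":[0,0,0.01],"roll":0,"grip":1},{"slide":[0,0,0.01],"roll":0,"grip":1},{"slide":[0,0,0.01],"roll":0,"grip":1}]'
```

```text
time_s: 4.12
position: [0.4976, 0.1607, 0.1864]
ee_rot: [0.0, 0.57, 0.822, 0.0]
force: [-1.7, 0.4, 4.8]
grip_width: -0.001
```

Contact force is about 4.6 N. First stroke: 18 mm.

```bash
python3 -m creep '[{"slide":[-0.05,0,0],"roll":0,"grip":1},{"slide":[-0.12,0,0],"roll":0,"grip":1},{"slide":[-0.2,0,0],"roll":0,"grip":1},{"slide":[-0.28,0,0],"roll":0,"grip":1},{"slide":[-0.36,0,0],"roll":0,"grip":1},{"slide":[-0.44,0,0],"roll":0,"grip":1},{"slide":[-0.52,0,0],"roll":0,"grip":1},{"slide":[-0.57,0,0],"roll":0,"grip":1},{"slide":[-0.6,0,0],"roll":0,"grip":1},{"slide":[-0.6,0,0],"roll":0,"grip":1}]'
python3 - <<'E'
from h import *
d=snap("scene");cv2.imwrite("pics/s1.png",cv2.resize(d["image"][195:275,240:400],None,fx=5,fy=5,interpolation=cv2.INTER_CUBIC))
E
```

```text
time_s: 4.95
position: [0.5042, 0.1435, 0.1868]
ee_rot: [0.001, 0.57, 0.821, 0.0]
force: [-1.6, -1.8, 9.8]
grip_width: -0.002
```

View pics/s1.png

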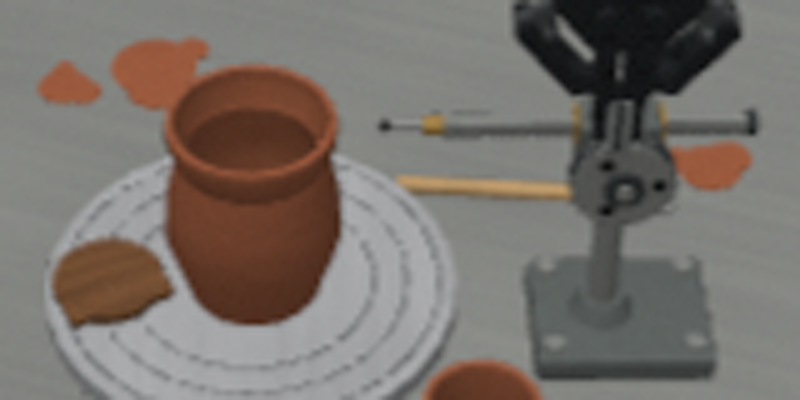

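The tip moved from 393 to 384 in the crop, about 5 mm, so the wheel rolls without slip. I repeat, slightly lighter at the end of the stroke.

```bash
python3 -m creep '[{"slide":[0,0,-0.1],"roll":0,"grip":1},{"slide":[0,0,-0.15],"roll":0,"grip":1},{"slide":[0.35,0,-0.15],"roll":0,"grip":1},{"slide":[0.67,0,-0.15],"roll":0,"grip":1},{"slide":[0.67,0,-0.08],"roll":0,"grip":1},{"slide":[0.67,0,-0.03],"roll":0,"grip":1},{"slide":[0.67,0,-0.005],"roll":0,"grip":1},{"slide":[0.67,0,-0.005],"roll":0,"grip":1},{"slide":[0.62,0,-0.005],"roll":0,"grip":1},{"slide":[0.54,0,-0.006],"roll":0,"grip":1},{"slide":[0.46,0,-0.007],"roll":0,"grip":1},{"slide":[0.38,0,-0.008],"roll":0,"grip":1},{"slide":[0.3,0,-0.009],"roll":0,"grip":1},{"slide":[0.22,0,-0.01],"roll":0,"grip":1},{"slide":[0.14,0,-0.011],"roll":0,"grip":1},{"slide":[0.07,0,-0.012],"roll":0,"grip":1},{"slide":[0.02,0,-0.012],"roll":0,"grip":1},{"slide":[0,0,-0.012],"roll":0,"grip":1},{"slide":[0,0,-0.012],"roll":0,"grip":1}]'
python3 - <<'E'
from h import *
d=snap("scene");np.save("s2.npy",d,allow_pickle=True)
im=d["image"][212:228,300:352];h=im.max(2);
for r in range(4,12):print(212+r,h[r].tolist())
b=np.load("scene0.npy",allow_pickle=True).item()["image"][220,300:352].max(1);print(b.tolist())
E
```

```text
time_s: 6.58
position: [0.5042, 0.143, 0.1868]
ee_rot: [0.0, 0.57, 0.821, 0.0]
force: [-2.1, -1.6, 5.9]
grip_width: -0.002
216 [119, 117, 115, 111, 108, 134, 145, 137, 135, 135, 134, 135, 134, 135, 133, 133, 134, 134, 134, 133, 133, 133, 131, 132, 132, 133, 132, 132, 133, 133, 133, 134, 133, 131, 132, 133, 132, 132, 133, 131, 133, 133, 133, 134, 134, 135, 134, 134, 134, 133, 133, 133]
217 [121, 119, 115, 111, 108, 120, 142, 140, 135, 136, 135, 136, 135, 135, 134, 134, 133, 134, 132, 133, 133, 133, 133, 132, 132, 145, 142, 133, 132, 133, 123, 115, 115, 117, 116, 117, 120, 119, 128, 132, 133, 132, 132, 132, 132, 133, 133, 134, 133, 132, 134, 133]
218 [123, 118, 115, 113, 110, 108, 137, 132, 129, 136, 135, 135, 133, 135, 123, 126, 134, 135, 134, 134, 133, 126, 142, 155, 155, 159, 146, 133, 134, 133, 131, 130, 130, 130, 129, 130, 130, 130, 131, 133, 133, 133, 132, 133, 133, 134, 134, 134, 133, 133, 133, 133]
219 [107, 117, 116, 113, 109, 117, 140, 131, 124, 135, 135, 135, 135, 114, 75, 103, 135, 143, 141, 143, 142, 140, 156, 167, 168, 162, 144, 127, 125, 126, 124, 125, 130, 133, 132, 132
[... 607 characters left out ...]
 135, 135, 134, 134, 131, 131, 133, 133, 134, 135, 135, 133, 127, 123, 124, 116, 111, 103, 96, 88, 89, 99, 97, 99, 98, 99, 112, 121, 109, 113, 109, 113, 108, 112, 110, 113, 121, 108, 113, 110, 116, 111]
223 [83, 80, 79, 121, 148, 141, 107, 116, 136, 135, 136, 135, 135, 134, 133, 134, 133, 131, 133, 133, 132, 132, 132, 133, 133, 131, 130, 127, 126, 124, 124, 125, 125, 126, 126, 127, 130, 132, 128, 129, 127, 129, 128, 128, 128, 128, 131, 128, 128, 128, 129, 131]
[82, 102, 115, 112, 108, 125, 145, 131, 125, 133, 133, 134, 133, 133, 133, 133, 132, 105, 56, 68, 98, 106, 105, 106, 106, 104, 119, 134, 140, 139, 118, 95, 94, 96, 95, 95, 96, 95, 96, 95, 94, 94, 94, 93, 93, 93, 90, 88, 89, 87, 88, 89]
```

Ball centre went from 318.2 to 314.3, an advance of about 11 mm, so about 17 mm of gap is left. Next stroke.

```bash
python3 -m creep '[{"slide":[0,0,-0.1],"roll":0,"grip":1},{"slide":[0,0,-0.15],"roll":0,"grip":1},{"slide":[0.35,0,-0.15],"roll":0,"grip":1},{"slide":[0.67,0,-0.15],"roll":0,"grip":1},{"slide":[0.67,0,-0.08],"roll":0,"grip":1},{"slide":[0.67,0,-0.02],"roll":0,"grip":1},{"slide":[0.67,0,0.007],"roll":0,"grip":1},{"slide":[0.67,0,0.007],"roll":0,"grip":1},{"slide":[0.62,0,0.007],"roll":0,"grip":1},{"slide":[0.54,0,0.006],"roll":0,"grip":1},{"slide":[0.46,0,0.005],"roll":0,"grip":1},{"slide":[0.38,0,0.004],"roll":0,"grip":1},{"slide":[0.3,0,0.003],"roll":0,"grip":1},{"slide":[0.22,0,0.002],"roll":0,"grip":1},{"slide":[0.14,0,0.001],"roll":0,"grip":1},{"slide":[0.07,0,0],"roll":0,"grip":1},{"slide":[0.02,0,0],"roll":0,"grip":1},{"slide":[0,0,0],"roll":0,"grip":1},{"slide":[0,0,0],"roll":0,"grip":1}]'
cat > ball.py <<'E'
from h import *
d=snap("scene");K=d["image"].max(2).astype(float)
s=K[219:222,304:335].mean(0);c=np.array([]);w=np.clip(115-K[219:221,309:335].mean(0),0,None)
i=int(np.argmax(w>15));u=309+i;print(np.round(K[218:222,306:322]).astype(int))
E
python3 ball.py
```

```text
time_s: 8.22
position: [0.5042, 0.143, 0.1868]
ee_rot: [0.001, 0.57, 0.821, 0.0]
force: [-1.0, -0.8, 5.2]
grip_width: -0.002
[[136 133 128 135 135 135 122 126 135 135 135 135 134 129 144 155]
 [141 130 125 134 134 107  74 122 147 146 144 142 142 144 160 167]
 [147 131 126 133 134  91  38  91 112 110 109 109 109 113 132 144]
 [139 122 128 134 134 126 106 114 127 129 127 128 126 115 106 102]]
```

Advance is now about 17.4 mm (ball at 312.0), leaving a gap of about 11 mm. One more 20 mm stroke, then I retreat upward and measure.

```bash
python3 -m creep '[{"slide":[0,0,-0.1],"roll":0,"grip":1},{"slide":[0,0,-0.15],"roll":0,"grip":1},{"slide":[0.35,0,-0.15],"roll":0,"grip":1},{"slide":[0.67,0,-0.15],"roll":0,"grip":1},{"slide":[0.67,0,-0.08],"roll":0,"grip":1},{"slide":[0.67,0,-0.02],"roll":0,"grip":1},{"slide":[0.67,0,0.007],"roll":0,"grip":1},{"slide":[0.67,0,0.007],"roll":0,"grip":1},{"slide":[0.62,0,0.007],"roll":0,"grip":1},{"slide":[0.54,0,0.006],"roll":0,"grip":1},{"slide":[0.46,0,0.005],"roll":0,"grip":1},{"slide":[0.38,0,0.004],"roll":0,"grip":1},{"slide":[0.3,0,0.003],"roll":0,"grip":1},{"slide":[0.22,0,0.002],"roll":0,"grip":1},{"slide":[0.14,0,0.001],"roll":0,"grip":1},{"slide":[0.07,0,0],"roll":0,"grip":1},{"slide":[0.02,0,0],"roll":0,"grip":1},{"slide":[0,0,0],"roll":0,"grip":1},{"slide":[0,0,-0.15],"roll":0,"grip":1}]'
python3 - <<'E'
from h import *
A=[]
for n,u,v in(("scene",268,205),("top",295,125)):
    d=snap(n);np.save(n+"4.npy",d,allow_pickle=True);A.append(cv2.resize(d["image"][v:v+60,u:u+50],None,fx=8,fy=8,interpolation=cv2.INTER_CUBIC))
    if n=="scene":print(d["image"].max(2)[218:222,303:320])
cv2.imwrite("pics/g4.png",np.hstack(A))
E
```

```text
time_s: 9.85
position: [0.5038, 0.1431, 0.1905]
ee_rot: [-0.0, 0.57, 0.821, -0.0]
force: [-0.0, 0.7, 0.3]
grip_width: 0.002
[[114 108 108 136 134 128 137 134 136 135 136 135 135 135 135 147 155]
 [114 109 116 141 130 125 102  90 131 146 147 146 145 144 147 161 168]
 [114 110 126 147 132 126  91  45  96 117 114 112 111 111 118 137 144]
 [112 110 137 138 121 126 112 109 126 128 127 127 126 128 119 107 103]]
```

View pics/g4.png

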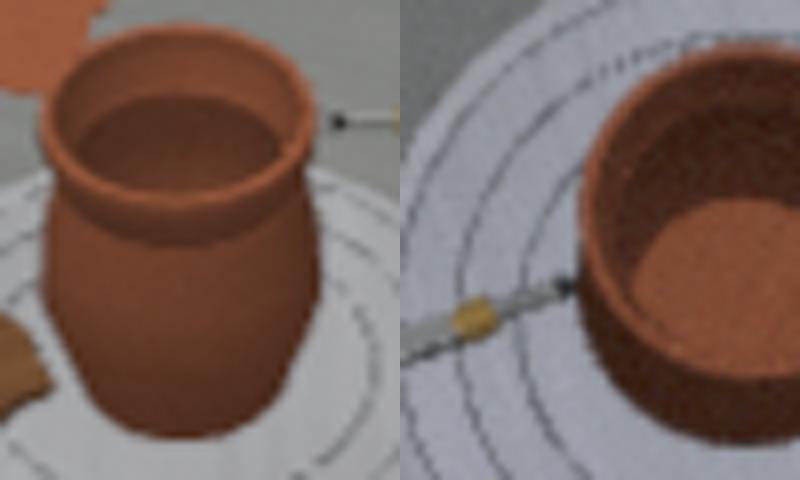

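Scene: ball at crop (338,122), with the lip's right edge at about 318. Top: ball at (567,286), close to the lip edge. I measure the gap in each view, fixing the radius at 50 mm.

```bash
python3 - <<'E'
from m import *
from scipy.optimize import least_squares
x=np.array([.35,-.937])
for n,u0,v0,ox,ball in(("scene",268,205,0,(338,122)),("top",295,125,400,(567,286))):
    d=np.load(n+"4.npy",allow_pickle=True).item();Q=lambda p:(u0+(p[0]-ox+.5)/8-.5,v0+(p[1]+.5)/8-.5)
    B=onz(d,*Q(ball),.171)[:2];tip=B+.0035*x
    im=d["image"];hsv=cv2.cvtColor(im,cv2.COLOR_BGR2HSV)
    m=((hsv[...,1]>95)&((hsv[...,0]<14)|(hsv[...,0]>170))).astype('u1')
    g=np.zeros_like(m)
    c0=proj(d,[.546,-.06,.12])[0].astype(int);g[max(c0[1]-48,0):c0[1]+48,c0[0]-(26 if n=='top' else 25):c0[0]+(24 if n=='top' else 26)]=1;m*=g
    cnt=max(cv2.findContours(m,0,1)[0],key=cv2.contourArea)[:,0].astype(float)
    P=[]
    # rim-top silhouette: far side from camera
    o,_=ray(d,0,0)
    for p in cnt:
        X=onz(d,*p,.178)[:2];v=X-[.546,-.06];w=np.array([.546,-.06])-o[:2]
        if abs(np.linalg.norm(v)-.05)<.007 and v@w/np.linalg.norm(w)>.01 and p[0] not in(c0[0]-26,c0[0]-25,c0[0]+23,c0[0]+25):P.append(X)
    P=np.array(P)
    s=least_squares(lambda c:np.hypot(*(P-c[:2]).T)-.05,[.546,-.06],loss='soft_l1',f_scale=.001);cc,r=circ(P)
    print(n,len(P),"axis",f(s.x),"free",f(cc),f(r),"ball",f(B),"gap r50",f(np.linalg.norm(s.x-tip)-.05),"free",f(np.linalg.norm(cc-tip)-r))
E
```

```text
scene 31 axis [550.  -61.1] free [552.3 -61.1] 52.0 ball [525.   -7.3] gap r50 5.8 free 4.8
top 46 axis [541.  -59.3] free [541.4 -59.5] 49.7 ball [523.7  -6.4] gap r50 2.2 free 2.7
```

The views disagree (5.8 vs 2.2 mm) because mask erosion biases them in opposite directions. The scene camera looks square across the bar, so I check the gap there directly from the sub-pixel saturation edge.

```bash
python3 - <<'E'
from m import *
d=np.load("scene4.npy",allow_pickle=True).item();im=d["image"].astype(int)
for r in range(214,224):print(r,"R-B",(im[r,302:314,2]-im[r,302:314,0]).tolist(),"G",im[r,305:314,1].tolist())
B=np.array([.5244,-.0069,.171]);x=np.array([.35,-.937,0]);p=proj(d,[B,B+.01*x,[.5455+.05*-.35,-.0602+.05*.937,.171],[.5455-.0175,-.0602+.0469,.178],[.5455-.0175,-.0602+.0469,.166]]);print(p)
t=np.load("top4.npy",allow_pickle=True).item();im=t["image"].astype(int)
for r in range(156,165):print(r,"R-B",(im[r,310:323,2]-im[r,310:323,0]).tolist(),"G",im[r,310:323,1].tolist())
print(proj(t,[B,B+.01*x,[.5455-.0175,-.0602+.0469,.171]]))
E
```

```text
214 R-B [65, 64, 80, 54, 15, 3, 3, 2, 1, 2, 2, 2] G [105, 127, 134, 135, 135, 134, 134, 133, 134]
215 R-B [67, 64, 71, 78, 51, 14, 2, 3, 3, 2, 3, 2] G [87, 107, 126, 135, 135, 135, 134, 134, 134]
216 R-B [68, 66, 65, 80, 62, 18, 3, 3, 2, 2, 2, 3] G [78, 101, 127, 135, 135, 134, 134, 134, 135]
217 R-B [70, 69, 65, 73, 78, 30, 3, 2, 4, 3, 3, 3] G [71, 88, 121, 136, 136, 136, 135, 135, 135]
218 R-B [69, 68, 67, 66, 82, 40, 5, 3, 3, 3, 3, 3] G [61, 78, 105, 128, 137, 134, 136, 135, 136]
219 R-B [69, 68, 66, 70, 84, 43, 4, 2, 2, 3, 2, 2] G [67, 82, 100, 124, 102, 90, 131, 146, 147]
220 R-B [68, 68, 65, 75, 89, 42, 5, 2, 1, 2, 2, 1] G [73, 85, 102, 124, 91, 45, 96, 117, 114]
221 R-B [63, 69, 65, 82, 83, 34, 6, 2, 2, 2, 3, 1] G [79, 81, 98, 124, 112, 109, 126, 128, 127]
222 R-B [52, 62, 68, 85, 77, 19, 4, 2, 3, 2, 3, 2] G [81, 73, 109, 133, 131, 132, 135, 134, 134]
223 R-B [48, 72, 88, 84, 64, 11, 3, 3, 3, 3, 3, 3] G [82, 61, 109, 137, 136, 137, 134, 135, 134]
[[310.02839168 219.71633775]
 [306.56362535 219.74164325]
 [307.50534721 219.99096473]
 [307.53434231 218.17137297]
 [307.51267606 2
[... 540 characters left out ...]
 [-10, -11, -9, -9, -4, -3, -1, 28, 35, 57, 69, 73, 51] G [116, 145, 127, 129, 83, 51, 55, 35, 37, 47, 74, 70, 50]
161 R-B [-7, -4, -5, -5, -1, -2, -4, 28, 41, 40, 62, 72, 61] G [109, 113, 119, 123, 101, 51, 61, 40, 29, 42, 56, 70, 61]
162 R-B [-4, -2, -5, -5, -6, -9, -11, 13, 37, 38, 43, 67, 71] G [120, 110, 99, 104, 112, 98, 133, 59, 30, 35, 43, 68, 65]
163 R-B [-4, -4, -8, -10, -9, -12, -12, 12, 33, 35, 37, 55, 70] G [102, 103, 112, 143, 151, 151, 147, 80, 38, 33, 33, 54, 67]
164 R-B [-10, -12, -12, -15, -13, -13, -13, 5, 25, 33, 39, 43, 56] G [138, 146, 152, 157, 155, 155, 151, 97, 43, 35, 31, 36, 59]
[[315.66374757 160.00016982]
 [319.75585518 158.50425706]
 [318.46053662 158.46473786]]
```

The direct scene gap is (309.9−307.0) px × 2.89 mm − 3.5 ≈ 4.9 mm. Dead-reckoning from the 78 mm of rim gives 5.1 mm, and the top view's rim edge gives about 4 mm. All lie safely between 0 and 7 mm, so I leave it, back straight up and check.

```bash
python3 -m creep '[{"slide":[0,0,-0.3],"roll":0,"grip":1},{"slide":[0,0,-0.7],"roll":0,"grip":1},{"slide":[0,0,-1.2],"roll":0,"grip":1},{"slide":[0,0,-1.8],"roll":0,"grip":1},{"slide":[0,0,-2.3],"roll":0,"grip":1},{"slide":[0,0,-2.6],"roll":0,"grip":1},{"slide":[0,0,-2.7],"roll":0,"grip":1},{"slide":[0,0,-2.7],"roll":0,"grip":1},{"slide":[0,0,-2.7],"roll":0,"grip":1}]'
python3 - <<'E'
from h import *
d=snap("scene");im=d["image"].astype(int);r=220
print((im[r,302:314,2]-im[r,302:314,0]).tolist(),im[r,305:314,1].tolist())
o=np.load("scene0.npy",allow_pickle=True).item()["image"].astype(int)
df=(abs(im-o).max(2)>40).astype('u1');df[:200,330:]=0
n,_,s,_=cv2.connectedComponentsWithStats(df);print([x.tolist() for x in s[1:] if x[4]>4])
cv2.imwrite("pics/end.png",cv2.resize(d["image"][150:290,230:450],None,fx=3.5,fy=3.5,interpolation=cv2.INTER_CUBIC))
E
```

```text
time_s: 10.7
position: [0.5037, 0.1437, 0.2712]
ee_rot: [-0.0, 0.57, 0.822, -0.0]
force: [-0.4, -0.8, 0.3]
grip_width: -0.0
[69, 68, 66, 76, 88, 42, 6, 2, 3, 1, 1, 1] [74, 84, 101, 125, 91, 45, 97, 116, 113]
[[363, 200, 5, 2, 9], [386, 217, 8, 5, 20], [318, 219, 8, 3, 14], [327, 218, 3, 3, 9]]
```

View pics/end.png

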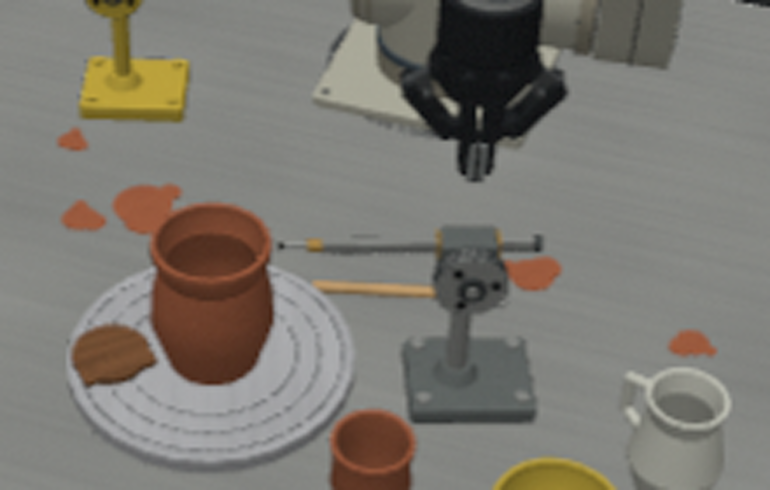

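The ball at (281,245) stands just clear of the lip edge at about (271,245), and the fingertip is well above the wheel. Only the bar and pointer changed against the first picture. I hand in.

```bash
python3 -c "
from rig import ticket;print(ticket.close_job())"
```

```text
the job is handed in; nothing more can be done
None
```

The pointer tip now stands an estimated 4–5 mm from the jar's rim, inside the 7 mm limit and not touching. I rolled the knurled wheel's top towards the jar with the shut fingertip in four strokes, about 78 mm of rim in all. I then lifted well clear and handed the job in at about 11 s.

**Contact force:** 5–6 N at the end of the second and third strokes; about 10 N at the end of the first, after which I eased off. The fourth stroke's contact force was not read.

**Gap checks:**

| Check | Gap |
|---|---|
| Scene-camera pixel edge | 4.9 mm |
| Starting gap less the distance rolled | 5.1 mm |
| Top-view rim edge (rough) | about 4 mm |
| Fitted circles, scene view | 5.8 mm |
| Fitted circles, top view | 2.2 mm |

The two circle fits disagreed, and I put that down to mask errors in opposite directions. Every estimate still lies between 0 and 7 mm.

**Other objects:** compared with the first scene picture, only the bar and pointer changed. That comparison left out the upper-right part of the picture, which is mostly the arm and what lies behind it.

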